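# Shift the parts conveyor into fast forward

## Task

The bench conveyor's gear lever has been left in the left-hand lane of its H-shaped gate (as seen from the robot). Push its knob with your fingertips, without gripping or forcing it, along to the neutral passage, across into the right-hand lane, and fully home into that lane's slot whose name plate shows two arrowheads. Leave the parts and tools around it where they are, and finish with your hand away from the lever.

Things in the scene. Friction and masses are not known exactly. Their poses are not given: they have to be found in the camera images.
- conveyor: Fixed machine: belt conveyor with a grey gearbox (166 mm in x, 190 in y, 132 high) on the robot's side. Origin: on the bench under the gearbox's centre; own x points away from the robot, y left, z up; turned up to 0.35 rad. Motor left of the gearbox to y 275, up to 143 mm high; belt frame behind it, x 106 to 278, 126 high, two boxes on its ends to 160. Only the lever is higher.
- gate_center (a point): Centre of the H opening, on the upper face of the steel gate plate, 141 mm above the bench, axes as the conveyor's. Two lanes along x, centre lines at y = +17.7 (left) and -17.7 mm (right), 18 mm wide, to x = -40.5 and +40.5 mm. The neutral passage joins them along y at x = -10 to +10 mm. Metal tongues part the lanes elsewhere; the 12 mm rod cannot pass them.
- pivot (a point): The lever's pivot inside the gearbox, 110 mm straight below gate_center, 31 mm above the bench.
- lever: Gear lever: straight steel rod, 12 mm diameter, with a black ball knob, 42 mm diameter, on top. Origin: the knob's centre, 195 mm from the pivot, 226 mm above the bench when upright, up to 12 mm lower when leaning; z points up along the rod. At knob height the lanes are 62 mm apart and the slots' homes 54 mm from neutral. Keep below 35 N on it.
- rod_at_gate (a point): Point on the lever rod's axis 110 mm from the pivot, that is at the height of the gate plate.
- shift_along (a joint): Lever angle along the lanes (rad): 0 = in line with the neutral passage, positive = leaning to the conveyor's +x (away from the robot). Rigid stops at -0.28 and +0.28 are the slots' homes. Knob offset from the pivot along conveyor x: 195 mm x sin(value). Starts anywhere in the left lane. Friction only, 3 N at the knob plus drag; stays where left.
- shift_cross (a joint): Lever angle across the lanes (rad): -0.16 = middle of the left lane (+y), +0.16 = middle of the right lane (-y), play 0.02 either way. Knob offset from the pivot along conveyor y: -195 mm x sin(value) x cos(shift_along). Friction only, about 2.5 N at the knob; it stays where it is left.
- fast_mark: Name plate of the wanted slot: flat aluminium, 38 by 40 mm, 2 mm thick, TWO raised black arrowheads pointing right; it lies right of the gate by the far or the near end of the right lane. Origin: where the rod's centre stands at the gate's upper face when home in that slot (30.4 mm along x from gate_center, 16.8 mm right); the plate's centre is 39 mm right of it. Axes as the conveyor's.
- slow_mark: Like fast_mark but with ONE arrowhead, by the other end of the right lane; origin likewise at that slot's home. (The two plates left of the gate, arrowheads pointing left, belong to the left lane.)
- hard_drive: Aluminium hard drive, 102 x 147 x 26 mm, lying loose on the belt, 120 mm above the bench; origin under its centre. Leave alone.
- case_fan: Black 92 mm square case fan, 25 mm thick, lying loose on the bench right of the gearbox; origin under its centre. Leave alone.
- screwdriver: Screwdriver lying loose on the bench between the robot and the gearbox, roughly along y. Leave alone.

How it is judged:
On the way:
1. the lever crosses from the left-hand lane through the neutral passage (value of joint shift_cross between -0.06 and 0.06 rad and value of joint shift_along between -0.1 and 0.1 rad).
At the end, for the whole second after the job is handed in: The lever stands at rest in the right-hand lane, in the slot with the two-arrowhead plate, its rod within 5 mm of the fully-home point at the gate (about 9 mm at the knob, or the last 0.04 rad before the stop); the hard drive, fan and screwdriver are within 20 mm of where they lay (horizontal distance between rod_at_gate and fast_mark below 0.005 m and value of joint shift_cross above 0.12 rad and velocity of joint shift_along between -0.05 and 0.05 rad/s and distance of each of hard_drive, case_fan, screwdriver from where it was at the start of the episode below 0.02 m); the robot touches nothing.
It fails at once if the hard drive on the belt is pushed or lifted away from its place (more than 20 mm) (distance of hard_drive from where it was at the start of the episode above 0.02 m).
It fails at once if the case fan is pushed or lifted away from its place (more than 20 mm) (distance of case_fan from where it was at the start of the episode above 0.02 m).
It fails at once if the screwdriver is pushed or lifted away from its place (more than 20 mm) (distance of screwdriver from where it was at the start of the episode above 0.02 m).
It fails at once if the lever is gripped or forced (more than 35 N between fingers and lever) (contact force between the fingers and lever above 35 N).
It also fails if it takes over 58 s, if anything falls off the work surface, if the arm or the gripper's body presses on something with over 40 N, if the wrist force passes 120 N, or if a joint passes its speed limit or range.

## Robot

A 6-joint arm with a two-finger parallel gripper is mounted at the origin on the work surface. World frame = base frame: x ahead of the robot, y to its left, z up, the work surface at z = 0. Lengths are in m, angles in rad, forces in N, time in s.
With the tool pointing down it reaches from about 0.25 to 0.725 m from the base axis. Payload 4 kg.
Tool frame: the origin (TCP) lies midway between the tips of the shut fingers; the grasp point (between the pads) lies 19 mm behind it; z points along the fingers, y is the line along which they close (so a half turn about z gives the same grasp; the last joint's range is limited). The gripper opens to 85 mm and grips with 20 to 120 N. Pads are 22 mm wide; open, the fingers measure 114 mm over their backs; the gripper's body (76 mm by 85 mm) begins 54 mm behind the grasp point. The pads swing forward as they close: fully open they stand 13 mm farther back than shut.
Start: joints at [-1.186, 0.241, 0.005, 1.335, 0, 1.571], TCP at [0.188, -0.463, 0.231] pointing down, gripper open.
Joint ranges: [-2.72, 2.72], [-1.05, 1.87], [-1.09, 1.28], [-1.99, 2.15], [-1.42, 1.44], [-3.14, 3.14]. Speed limits (rad/s): [2.79, 2.79, 3.14, 3.14, 3.14, 3.14].

## Interface

Orientations are given as a unit quaternion [x, y, z, w].
In Python, from workcell import get_obs, camera, job_done, silhouettes gives the robot as it stands. The module is installed in compiled form; this text tells all that it offers.
- The arm moves only by the tool drive_tool, never from a script. Its argument "increments" is a list of rows, each a list of 3 entries, a list of its own where there are three numbers: the shift along the world's x, y, z in mm, then the turn, a rotation vector about the world's x, y, z in degrees, then the opening, from 0 (shut) to 1 (fully open). A call has 1 to 8 rows; each row shifts and turns the commanded pose from where the row before left it; what a row does not reach is not made up. A row lasts 1/12 s, in which the tool goes at most 41.7 mm and 7.16 degrees, less where a joint would pass 70% of its speed; a pose out of reach is approached as far as the arm can. A call is refused whole if a number of a shift passes 41.7 or a number of a turn 7.16, either way. A call with a gripper value outside its range is refused whole. The fingers move at their own pace and stop on an object; the grip force is fixed at half the most. Time passes only in rows, so rows that do not move let the fingers close. It gives the time, the measured TCP pose, the force, the opening and the grip force at its end, in the units of the state.
- get_obs(): the state, without advancing time (a new reading comes with each control period).
- camera(name): name is "scene" or "top"; returns a dict with "image" (384x512x3 uint8, red, green, blue), "K" (3x3 intrinsics, pixels), "k1" (the pictures are not rectified: a ray, as slopes to the right and down, at radius r is drawn at 1 + k1 r^2 times it, then the intrinsics apply), "view" (4x4, takes a point from world to camera coordinates). Camera axes: x right, y down, z forward; pixel columns grow to the right and rows downward; lengths in m; the calibration is good to about 2 mm. A picture is of the moment at which its call begins. There is no depth.
- job_done(): hands the job in; it is judged then, once.
Trained networks look in a picture, given as the dict that the camera call returned (one of the last four; its "shot" number tells which), for a name from the list of things; names that differ only in an ending like _2 or _b are one class to them, and where a whole thing is asked for, a point or a joint stands for the part that bears it (a point fixed in the world has none). Each returns a list of dicts, best first, with "conf" (0 to 1); they miss things now and then, are a little off and sometimes report something else, mostly with a low value. They report only what shows in the picture. A call takes as long as a camera call.
- silhouettes(query, picture): "region" (384x512 bool, what is visible of it) and "bbox" ([left, top, right, bottom] in pixels, round what is visible of it).
The state is a dict: "clock": time; "joint_pos": joint angles; "joint_vel": joint speeds; "tau": joint torques, N m; "eef_pos": TCP position; "tool_rot": TCP orientation; "ft_force": force on the tool from outside, world axes, zero at the start; "ft_torque": the same for the moment, N m; "grip_width": finger opening in m; "grasp_force": force on a finger pad.
Only numpy, scipy, OpenCV 4.12 (cv2) and the standard library are available. Lean on these libraries where they do the work, as an engineer would, in place of code of your own. Each camera call takes 0.05 s, during which the arm holds its last target. There are 200 camera calls.

## Working session

There is one attempt and no reset: what is moved stays moved. The work goes in short steps, Python scripts to look and compute and a tool call to move; the robot and the scene stay as the last step left them, time stands still between calls to the robot, and variables do not carry over. Pictures are saved under pics/ and viewed, at most 10 in all, crops included, and the job is handed in when it is done.

Besides the shell and the picture viewer there is one more tool, called by a JSON object that holds its "name" and its "arguments", one argument or row to a line. drive_tool: Moves the arm, as the interface text tells. Its arguments: {"type":"object","properties":{"increments":{"type":"array"}},"required":["increments"]}

```bash
mkdir -p pics; cat > h.py <<'E'
import numpy as np,cv2
from workcell import *
def proj(c,P):
    P=np.atleast_2d(P);q=(c["view"][:3,:3]@P.T).T+c["view"][:3,3]
    s=q[:,:2]/q[:,2:];s=s*(1+c["k1"]*(s**2).sum(1,keepdims=True))
    return s@np.array(c["K"])[:2,:2].T+np.array(c["K"])[:2,2]
def ray(c,uv):
    K=np.array(c["K"]);d=np.array([(uv[0]-K[0,2])/K[0,0],(uv[1]-K[1,2])/K[1,1]]);s=d.copy()
    for _ in range(20): s=d/(1+c["k1"]*(s@s))
    V=np.array(c["view"]);R=V[:3,:3];o=-R.T@V[:3,3];r=R.T@np.array([s[0],s[1],1]);return o,r/np.linalg.norm(r)
def at_z(c,uv,z):
    o,r=ray(c,uv);return o+r*(z-o[2])/r[2]
def tri(rs):
    A=sum(np.eye(3)-np.outer(r,r) for o,r in rs);b=sum((np.eye(3)-np.outer(r,r))@o for o,r in rs);return np.linalg.solve(A,b)
E
python3 - <<'E'
from h import *
import pickle
cs={n:camera(n) for n in("scene","top")}
pickle.dump(cs,open("cs.pkl","wb"))
for n,c in cs.items():
    cv2.imwrite(f"pics/{n}0.png",cv2.resize(c["image"][:,:,::-1],(800,600)))
    V=np.array(c["view"]);print(n,c["k1"],np.array(c["K"])[[0,1,0,1],[0,1,2,2]],-V[:3,:3].T@V[:3,3])
    for q in("lever","fast_mark","slow_mark","conveyor","hard_drive","case_fan","screwdriver"):
        for d in silhouettes(q,c)[:2]:
            m=d["region"];ys,xs=np.nonzero(m);print(q,round(d["conf"],2),d["bbox"],len(xs),xs.mean().round(1),ys.mean().round(1))
E
```

```text
scene -0.006183027845234405 [361.08449745 361.08449745 256.63382624 196.59821399] [ 1.0448796  -0.32967882  0.60965254]
lever 0.65 [234.8, 129.6, 253.2, 183.7] 514 242.0 151.0
fast_mark 0.72 [220.3, 202.0, 248.4, 220.1] 269 234.9 209.6
slow_mark 0.51 [201.0, 185.9, 228.2, 202.0] 290 215.7 193.8
conveyor 0.89 [88.6, 132.0, 461.4, 383.8] 41943 271.8 266.6
conveyor 0.57 [214.5, 201.3, 250.2, 219.8] 297 235.8 209.4
hard_drive 0.75 [260.2, 217.6, 362.8, 303.6] 4857 310.7 257.2
case_fan 0.79 [106.5, 269.8, 163.6, 329.1] 2193 132.2 297.8
case_fan 0.71 [199.5, 184.1, 225.4, 201.1] 253 216.1 194.0
screwdriver 0.63 [167.7, 182.0, 205.0, 205.1] 256 182.7 193.4
top -0.15503908308435066 [485.06317324 485.06317324 255.99425176 182.90239231] [ 0.50081285 -0.05087819  1.27926475]
lever 0.56 [238.2, 199.1, 255.3, 221.6] 271 246.7 211.3
lever 0.23 [272.3, 187.0, 292.7, 206.7] 262 281.9 197.4
fast_mark 0.84 [268.5, 162.9, 286.0, 183.1] 261 278.1 171.9
slow_mark 0.7 [272.4, 187.4, 292.4, 207.5] 287 282.1 197.3
slow_mark 0.5 [238.6, 198.6, 253.7, 222.1] 266 246.7 211.4
conveyor 0.66 [89.2, 56.6, 402.8, 233.5] 28811 240.8 139.9
hard_drive 0.68 [239.6, 198.7, 255.9, 225.1] 311 246.9 211.6
hard_drive 0.64 [218.3, 80.8, 288.4, 136.6] 2676 254.4 107.2
case_fan 0.83 [338.8, 165.0, 382.1, 203.0] 1178 359.7 182.2
screwdriver 0.62 [257.2, 265.9, 294.5, 275.9] 319 277.4 269.5
```

View pics/scene0.png

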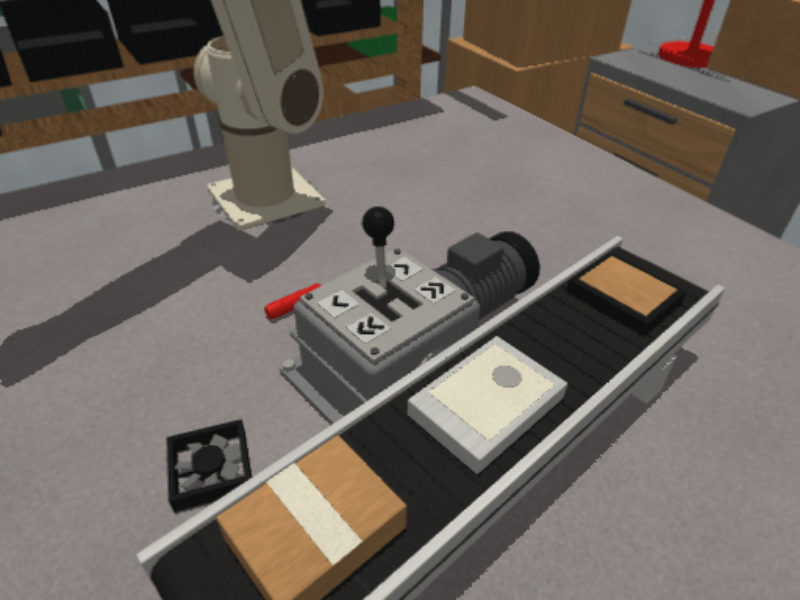

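```bash
python3 - <<'E'
import pickle,cv2
c=pickle.load(open("cs.pkl","rb"))
a=cv2.resize(c["top"]["image"][140:290,180:380,::-1],(800,600),interpolation=cv2.INTER_CUBIC)
cv2.imwrite("pics/topcrop.png",a)
E
```

```text
(no output)
```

View pics/topcrop.png

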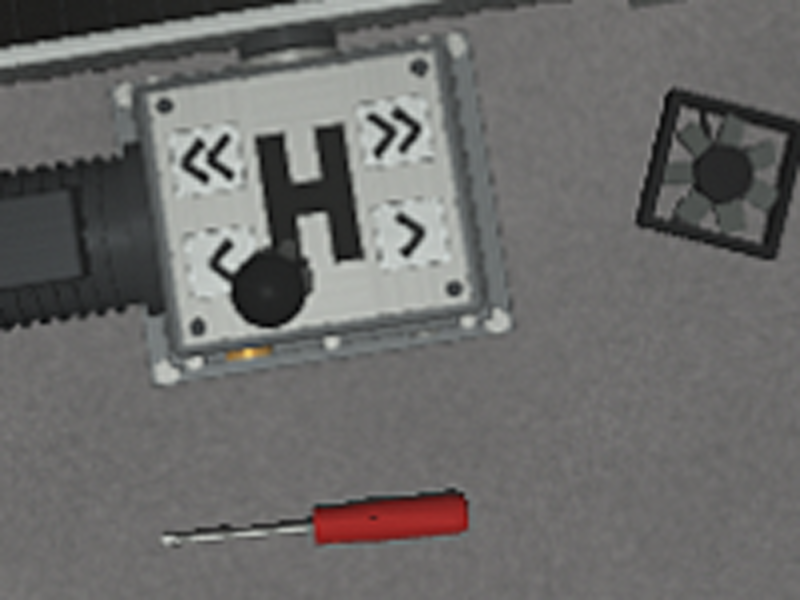

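The two-arrow plate (right lane) is at the far end: top crop (395,132). The one-arrow plate is at (410,235). The knob, at (270,287), is in the near-left slot. The plate screws are visible in both views.

```bash
python3 - <<'E'
from h import *
import pickle
cs=pickle.load(open("cs.pkl","rb"));T,S=cs["top"],cs["scene"]
t=lambda u,v:ray(T,(180+u/4-.4,140+v/4-.4)); s=lambda u,v:ray(S,(u*.64-.2,v*.64-.2))
N=["FL","FR","NR","NL"]
tb=[(164,105),(419,67),(455,288),(197,327)];sb=[(465,297),(373,352),(308,297),(398,252)]
P=np.array([tri([t(*a),s(*b)]) for a,b in zip(tb,sb)]);print((P*1e3).round(1),(P.mean(0)*1e3).round(1))
v=(P[0]+P[1]-P[2]-P[3]);w=P[0]+P[3]-P[1]-P[2];print("yaw",np.arctan2(v[1],v[0]),np.arctan2(-w[0],w[1]))
for h in (.141,.143):
    print([(o+r*(h-o[2])/r[2]).round(4) for o,r in(t(308.75,196.75),s(386,299.5))])
print("knob",tri([t(270,287),s(378,222)]).round(4))
def ctr(c,roi):
    x0,y0,x1,y1=roi;m=(c["image"][y0:y1,x0:x1].max(2)<45).astype(np.uint8)
    n,l,st,ce=cv2.connectedComponentsWithStats(m);
    for i in range(1,n):
        if st[i,4]>60: print(st[i],ce[i]+[x0,y0])
ctr(T,(235,196,262,224));ctr(S,(228,126,256,160))
print(get_obs()["tool_rot"],get_obs()["eef_pos"],get_obs()["clock"],get_obs()["grip_width"])
E
```

```text
[[ 616.5   47.5  141.1]
 [ 641.  -103.7  141.2]
 [ 511.5 -126.   141.9]
 [ 486.4   25.6  141.9]] [563.9 -39.2 141.5]
yaw 0.16882671130674656 0.16231907904890008
[array([ 0.5646, -0.0374,  0.141 ]), array([ 0.5663, -0.0442,  0.141 ])]
[array([ 0.5645, -0.0374,  0.143 ]), array([ 0.5684, -0.0455,  0.143 ])]
knob [ 0.5097 -0.0195  0.2193]
[  0   0  22  26 301] [247.12956811 210.40199336]
[  4   7  20  25 348] [241.79022989 143.66091954]
[9.81550078e-01 1.91205239e-01 5.35412152e-06 2.19115819e-05] [ 0.18767879 -0.46345316  0.2313285 ] 0.8 0.08555288647147731
```

{"name": "drive_tool", "arguments": {
  "increments": [
    [[17,27,0],[0,0,-3.15],0],
    [[17,27,0],[0,0,-3.15],0],
    [[17,27,0],[0,0,-3.15],0],
    [[17,27,0],[0,0,-3.15],0],
    [[17,27,0],[0,0,0],0],
    [[17,27,0],[0,0,0],0],
    [[17,27,0],[0,0,0],0],
    [[17,27,0],[0,0,0],0]
  ]
}}

```text
clock: 1.47
eef_pos: [0.3242, -0.2461, 0.2315]
tool_rot: [0.997, 0.082, 0.0, 0.0]
ft_force: [-0.0, 0.2, -0.6]
grip_width: 0.0001
grasp_force: 0.0
```

{"name": "drive_tool", "arguments": {
  "increments": [
    [[17,27,0],[0,0,0],0],
    [[17,27,0],[0,0,0],0],
    [[17,27,0],[0,0,0],0],
    [[17,27,0],[0,0,0],0],
    [[17,27,0],[0,0,0],0],
    [[17,27,-10],[0,0,0],0],
    [[17,27,-10],[0,0,0],0],
    [[17,27,-6],[0,0,0],0]
  ]
}}

```text
clock: 2.13
eef_pos: [0.46, -0.0299, 0.2047]
tool_rot: [0.997, 0.082, -0.0, 0.0]
ft_force: [0.4, -1.1, -0.1]
grip_width: -0.0004
grasp_force: 0.0
```

{"name": "drive_tool", "arguments": {
  "increments": [
    [[0,0,0],[0,0,0],0],
    [[0,0,0],[0,0,0],0]
  ]
}}

```text
clock: 2.3
eef_pos: [0.4598, -0.0302, 0.2047]
tool_rot: [0.996, 0.084, -0.001, 0.0]
ft_force: [0.3, -0.7, 0.2]
grip_width: 0.0002
grasp_force: 0.0
```

{"name": "drive_tool", "arguments": {
  "increments": [
    [[4.5,2.8,0],[0,0,0],0],
    [[4.9,1.8,0],[0,0,0],0],
    [[4.9,0.8,0],[0,0,0],0],
    [[4.9,0.8,0],[0,0,0],0],
    [[4.9,0.8,0],[0,0,0],0],
    [[4.9,0.8,0],[0,0,0],0]
  ]
}}

```text
clock: 2.8
eef_pos: [0.488, -0.0241, 0.2054]
tool_rot: [0.997, 0.082, -0.001, -0.0]
ft_force: [-3.2, -0.5, 2.7]
grip_width: -0.0
grasp_force: 2.3
```

{"name": "drive_tool", "arguments": {
  "increments": [
    [[4.9,0.8,0],[0,0,0],0],
    [[4.9,0.8,0],[0,0,0],0],
    [[4.9,0.8,0],[0,0,0],0],
    [[4.9,0.8,0],[0,0,0],0]
  ]
}}

```text
clock: 3.13
eef_pos: [0.5088, -0.0204, 0.2053]
tool_rot: [0.997, 0.082, 0.0, -0.0]
ft_force: [-3.3, 0.0, 2.4]
grip_width: -0.0003
grasp_force: 1.9
```

```bash
cat >> h.py <<'E'
C=np.array([.5642,-.0385]);Y=.165
R2=np.array([[np.cos(Y),-np.sin(Y)],[np.sin(Y),np.cos(Y)]])
def knob():
    rs=[]
    from scipy.optimize import least_squares
    cs=[camera("top"),camera("scene")]
    uv=[]
    for c in cs:
        d=silhouettes("lever",c)
        ok=[x for x in d if x["region"].any()]
        # dark circular ball within the lever region's neighbourhood
        x0,y0,x1,y1=[int(v) for v in ok[0]["bbox"]];print(ok[0]["conf"],(x0,y0,x1,y1))
        uv.append((x0,y0,x1,y1))
    return cs,uv
def conv(p): return ((np.array(p)[:2]-C)@R2*1e3).round(1)
E
python3 - <<'E'
from h import *
cs,b=knob();print("tcp",conv(get_obs()["eef_pos"]))
a=cs[0]["image"][150:240,200:320,::-1];s=cs[1]["image"][100:230,160:300,::-1]
cv2.imwrite("pics/a1.png",np.hstack([cv2.resize(a,(400,300)),cv2.resize(s,(400,300))]))
E
```

```text
Traceback (most recent call last):
  File "h.py", line 26, in knob
    x0,y0,x1,y1=[int(v) for v in ok[0]["bbox"]];print(ok[0]["conf"],(x0,y0,x1,y1))
                                 ~~^^^
IndexError: list index out of range
```

```bash
cat >> h.py <<'E'
def ball(uv,c):
    o,r=ray(c,uv);p=np.array([*C,.031]);w=o-p;b=w@r;disc=b*b-(w@w-.195**2)
    q=o+r*(-b-np.sqrt(max(disc,0)));k=np.r_[conv(q),q[2]*1e3]
    return k,"disc",disc
def look(name):
    c=camera("scene")
    cv2.imwrite(f"pics/{name}.png",cv2.resize(c["image"][90:240,160:360,::-1],(800,600),interpolation=cv2.INTER_CUBIC))
    for d in silhouettes("lever",c)[:1]: print(d["conf"],d["bbox"])
    m=cv2.inRange(c["image"][90:240,160:360],(0,0,0),(48,48,48));n,l,st,ce=cv2.connectedComponentsWithStats(m)
    for i in range(1,n):
        if 100<st[i,4]<900: print(st[i]+[160,90,0,0,0],ball(ce[i]+[160,90],c))
    print("tcp",conv(get_obs()["eef_pos"]),get_obs()["clock"])
E
python3 - <<'E'
from h import *
import pickle
S=pickle.load(open("cs.pkl","rb"))["scene"]
print("start",ball((241.8,142.5),S))
look("a1")
E
```

```text
start (array([-53.2       ,  27.7       , 216.56113257]), 'disc', np.float64(0.0024764039831415285))
0.71 [244.7, 133.2, 263.4, 187.4]
[227 185  41  20 284] (array([ 63.7       , -58.4       , 205.79915506]), 'disc', np.float64(0.03203206547730664))
tcp [-51.5  26.9] 3.3833
```

View pics/a1.png

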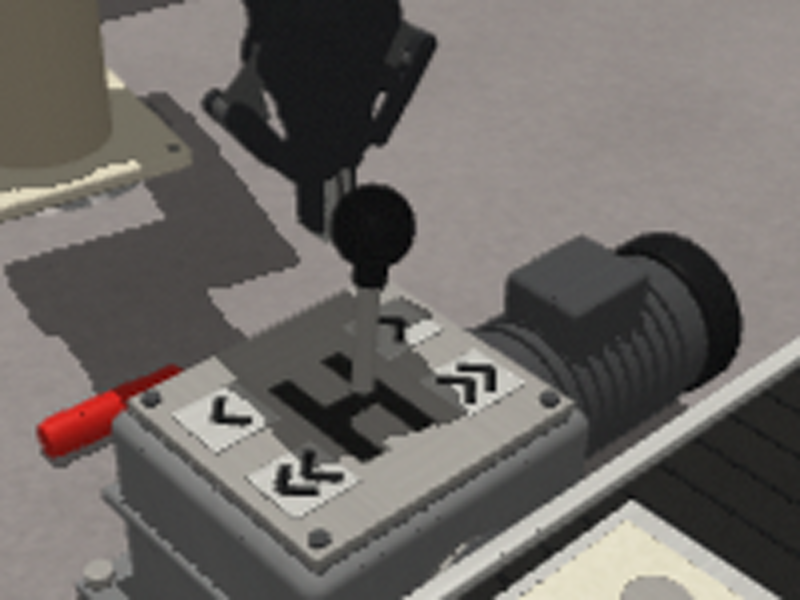

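The knob centre is at crop (373,227). The rod is near the neutral passage, and the fingertips touch the knob's near side.

```bash
python3 - <<'E'
from h import *
c=camera("scene");print(ball((160+373/4-.4,90+227/4-.4),c))
for k in(-25,-20,-15,-10):
    a=np.arcsin(k/195);x=k;y=195*np.sin(.16)*np.cos(a);z=31+195*np.cos(a)*np.cos(.16)
    w=C+R2@np.array([x,y])/1e3;print(k,(proj(c,[*w,z/1e3])-[160,90])*4)
E
```

```text
(array([-21.        ,  29.        , 222.68632093]), 'disc', np.float64(0.005619458933987964))
-25 [[368.84736239 222.00004307]]
-20 [[375.73886191 225.19009095]]
-15 [[382.65707758 228.64767996]]
-10 [[389.60041976 232.37356278]]
```

{"name": "drive_tool", "arguments": {
  "increments": [
    [[4.9,0.8,0],[0,0,0],0],
    [[4.9,0.8,0],[0,0,0],0],
    [[4.9,0.8,0],[0,0,0],0],
    [[4.9,0.8,0],[0,0,0],0],
    [[1,0.2,0],[0,0,0],0],
    [[0,0,0],[0,0,0],0]
  ]
}}

```text
clock: 3.93
eef_pos: [0.5295, -0.017, 0.2052]
tool_rot: [0.997, 0.082, 0.0, 0.0]
ft_force: [-2.5, 0.0, 1.1]
grip_width: -0.0002
grasp_force: 0.8
```

```bash
python3 - <<'E'
from h import *
look("a2")
E
```

```text
0.89 [251.6, 138.6, 270.8, 189.0]
[250 140  21  26 399] (array([  2.5      ,  25.4      , 224.3165745]), 'disc', np.float64(0.008939263221362626))
[227 178  28  28 260] (array([ 57.3       , -61.6       , 206.91656498]), 'disc', np.float64(0.03136021033211134))
tcp [-30.8  26.9] 4.0333
```

View pics/a2.png

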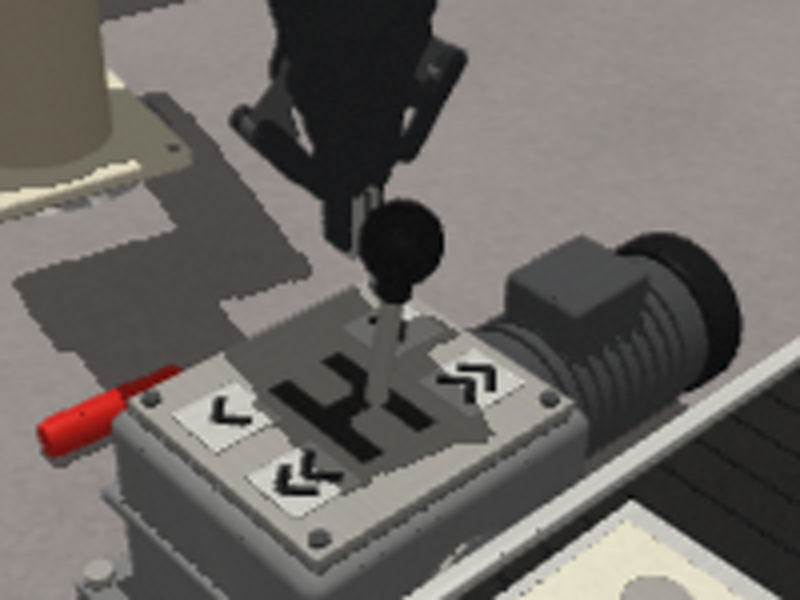

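{"name": "drive_tool", "arguments": {
  "increments": [
    [[-7.5,-1.2,0],[0,0,0],0],
    [[-7.5,-1.2,3],[0,0,0],0],
    [[-2.9,17.4,2],[0,0,0],0],
    [[-2.9,17.4,0],[0,0,0],0],
    [[-2.9,17.4,0],[0,0,0],0],
    [[15,2.5,0],[0,0,0],0],
    [[15,2.5,0],[0,0,0],0],
    [[14.5,2.5,0],[0,0,0],0]
  ]
}}

```text
clock: 4.7
eef_pos: [0.5497, 0.0406, 0.2111]
tool_rot: [0.997, 0.083, 0.001, 0.0]
ft_force: [0.5, -0.0, 0.8]
grip_width: 0.0
grasp_force: 0.0
```

{"name": "drive_tool", "arguments": {
  "increments": [
    [[0,0,0],[0,0,0],0],
    [[0.7,-4.4,0],[0,0,0],0],
    [[0.8,-4.9,0],[0,0,0],0],
    [[0.8,-4.9,0],[0,0,0],0],
    [[0.8,-4.9,0],[0,0,0],0]
  ]
}}

```text
clock: 5.12
eef_pos: [0.5522, 0.0211, 0.2108]
tool_rot: [0.997, 0.082, 0.0, -0.001]
ft_force: [-0.7, 3.5, 2.8]
grip_width: -0.0001
grasp_force: 1.8
```

{"name": "drive_tool", "arguments": {
  "increments": [
    [[0.8,-4.9,0],[0,0,0],0],
    [[0.8,-4.9,0],[0,0,0],0],
    [[0.8,-4.9,0],[0,0,0],0],
    [[0.8,-4.9,0],[0,0,0],0],
    [[0.8,-4.9,0],[0,0,0],0]
  ]
}}

```text
clock: 5.53
eef_pos: [0.5569, -0.0038, 0.2104]
tool_rot: [0.997, 0.082, 0.0, -0.0]
ft_force: [-0.6, 2.8, 1.7]
grip_width: -0.0004
grasp_force: 1.4
```

{"name": "drive_tool", "arguments": {
  "increments": [
    [[0.8,-4.9,0],[0,0,0],0],
    [[0.8,-4.9,0],[0,0,0],0],
    [[0.8,-4.9,0],[0,0,0],0],
    [[0.8,-4.9,0],[0,0,0],0],
    [[0.8,-4.9,0],[0,0,0],0]
  ]
}}

```text
clock: 5.95
eef_pos: [0.5609, -0.0284, 0.2102]
tool_rot: [0.997, 0.082, -0.0, 0.0]
ft_force: [-0.0, 3.2, 2.2]
grip_width: -0.0001
grasp_force: 1.2
```

```bash
python3 - <<'E'
from h import *
look("a3")
c=camera("scene")
for y in(-31,-25,-20):
    z=31+np.sqrt(195**2-y*y)
    w=C+R2@np.array([0,y])/1e3;print(y,(proj(c,[*w,z/1e3])-[160,90])*4)
E
```

```text
0.57 [227.1, 149.8, 249.6, 197.1]
[227 178  41  28 303] (array([ 62.4       , -55.6       , 207.17989127]), 'disc', np.float64(0.031456599193820045))
tcp [-1.8  9.8] 6.05
-31 [[303.24810363 289.80019051]]
-25 [[313.32154143 283.28813481]]
-20 [[321.66409925 278.15683022]]
```

View pics/a3.png

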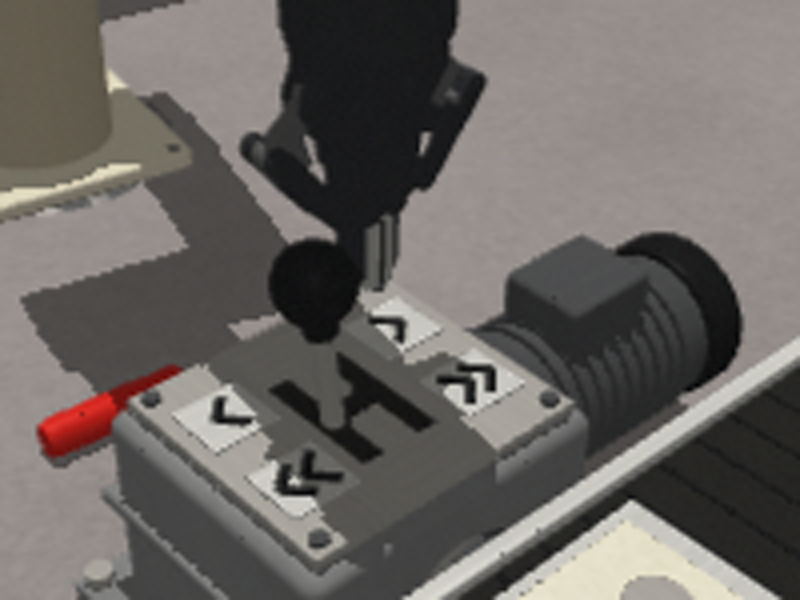

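The knob is at (315,283), so y ≈ -24.5. It needs about 6.5 mm more.

{"name": "drive_tool", "arguments": {
  "increments": [
    [[0.4,-2.5,0],[0,0,0],0],
    [[0.4,-2.5,0],[0,0,0],0],
    [[0.3,-1.7,0],[0,0,0],0],
    [[0,0,0],[0,0,0],0]
  ]
}}

```text
clock: 6.43
eef_pos: [0.5616, -0.0347, 0.2099]
tool_rot: [0.997, 0.082, -0.0, -0.0]
ft_force: [-0.6, 1.5, -1.3]
grip_width: 0.0001
grasp_force: 0.6
```

{"name": "drive_tool", "arguments": {
  "increments": [
    [[-2,11.8,-2],[0,0,0],0],
    [[-15.8,-2.6,-2],[0,0,0],0],
    [[-15.8,-2.6,-1],[0,0,0],0],
    [[-15.8,-2.6,0],[0,0,0],0],
    [[2.5,-15.3,0],[0,0,0],0],
    [[2.5,-15.3,0],[0,0,0],0],
    [[2.5,-15.3,0],[0,0,0],0],
    [[0,0,0],[0,0,0],0]
  ]
}}

```text
clock: 7.1
eef_pos: [0.5204, -0.0781, 0.2055]
tool_rot: [0.997, 0.081, 0.001, 0.001]
ft_force: [0.2, 0.2, -0.4]
grip_width: 0.0003
grasp_force: 0.0
```

{"name": "drive_tool", "arguments": {
  "increments": [
    [[4.9,0.8,0],[0,0,0],0],
    [[4.9,0.8,0],[0,0,0],0],
    [[4.9,0.8,0],[0,0,0],0],
    [[4.9,0.8,0],[0,0,0],0],
    [[4.9,0.8,0],[0,0,0],0],
    [[4.9,0.8,0],[0,0,0],0]
  ]
}}

```text
clock: 7.6
eef_pos: [0.5492, -0.0711, 0.2052]
tool_rot: [0.997, 0.083, -0.001, -0.0]
ft_force: [-3.0, -0.2, 1.6]
grip_width: -0.0002
grasp_force: 1.5
```

{"name": "drive_tool", "arguments": {
  "increments": [
    [[4.9,0.8,0],[0,0,0],0],
    [[4.9,0.8,0],[0,0,0],0],
    [[4.9,0.8,0],[0,0,0],0],
    [[4.9,0.8,0],[0,0,0],0],
    [[4.9,0.8,0],[0,0,0],0],
    [[4.9,0.8,0],[0,0,0],0],
    [[3,0.5,0],[0,0,0],0]
  ]
}}

```text
clock: 8.18
eef_pos: [0.5821, -0.0663, 0.2045]
tool_rot: [0.997, 0.082, -0.001, 0.0]
ft_force: [-2.3, -0.5, -2.1]
grip_width: -0.0003
grasp_force: 1.4
```

{"name": "drive_tool", "arguments": {
  "increments": [
    [[2,0.3,0],[0,0,0],0],
    [[2,0.3,0],[0,0,0],0],
    [[1,0.2,0],[0,0,0],0]
  ]
}}

```text
clock: 8.43
eef_pos: [0.5869, -0.0659, 0.2051]
tool_rot: [0.997, 0.082, -0.0, 0.0]
ft_force: [-2.9, -1.6, -1.4]
grip_width: 0.0002
grasp_force: 1.3
```

```bash
python3 - <<'E'
from h import *
look("a4")
c=camera("scene")
for x in(35,40,45,50,54):
    a=np.arcsin(x/195);y=-195*np.sin(.16)*np.cos(a);z=31+195*np.cos(a)*np.cos(.16)
    w=C+R2@np.array([x,y])/1e3;print(x,(proj(c,[*w,z/1e3])-[160,90])*4)
E
```

```text
0.67 [243.0, 165.6, 263.2, 205.7]
tcp [ 18.  -30.7] 8.5333
35 [[353.84957065 329.82670174]]
40 [[361.45952776 336.56854013]]
45 [[369.15478549 343.57647148]]
50 [[376.93314729 350.85363578]]
54 [[383.21413053 356.87151711]]
```

View pics/a4.png

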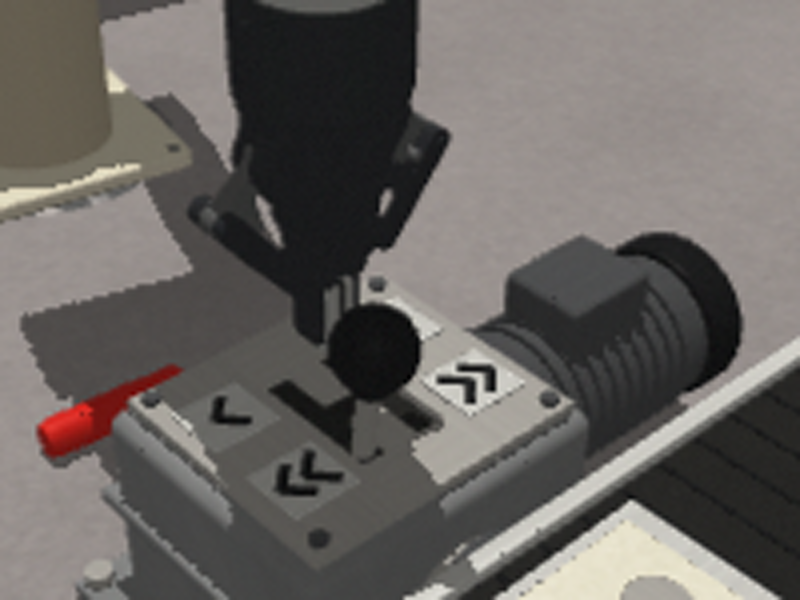

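The knob is at (374,351), about 48 of 54 mm. I'll creep to the stop.

{"name": "drive_tool", "arguments": {
  "increments": [
    [[1,0.2,0],[0,0,0],0],
    [[1,0.2,0],[0,0,0],0],
    [[1,0.2,0],[0,0,0],0],
    [[0,0,0],[0,0,0],0]
  ]
}}

```text
clock: 8.92
eef_pos: [0.59, -0.0651, 0.2054]
tool_rot: [0.997, 0.082, 0.0, 0.0]
ft_force: [-3.1, -0.7, -2.2]
grip_width: 0.0001
grasp_force: 1.3
```

{"name": "drive_tool", "arguments": {
  "increments": [
    [[1,0.2,0],[0,0,0],0],
    [[0.5,0.1,0],[0,0,0],0],
    [[0.5,0.1,0],[0,0,0],0]
  ]
}}

```text
clock: 9.17
eef_pos: [0.5914, -0.0647, 0.2053]
tool_rot: [0.997, 0.082, -0.0, 0.0]
ft_force: [-4.3, -2.1, -0.9]
grip_width: -0.0001
grasp_force: 2.2
```

{"name": "drive_tool", "arguments": {
  "increments": [
    [[0.5,0.1,0],[0,0,0],0],
    [[0.5,0.1,0],[0,0,0],0],
    [[0,0,0],[0,0,0],0]
  ]
}}

```text
clock: 9.42
eef_pos: [0.5919, -0.0646, 0.2052]
tool_rot: [0.997, 0.082, -0.001, 0.0]
ft_force: [-5.7, -1.8, -0.1]
grip_width: 0.0
grasp_force: 3.0
```

{"name": "drive_tool", "arguments": {
  "increments": [
    [[0.5,0.1,0],[0,0,0],0],
    [[0.5,0.1,0],[0,0,0],0],
    [[0.5,0.1,0],[0,0,0],0],
    [[0,0,0],[0,0,0],0]
  ]
}}

```text
clock: 9.75
eef_pos: [0.5925, -0.0645, 0.2051]
tool_rot: [0.997, 0.082, -0.002, 0.0]
ft_force: [-7.8, -2.4, 0.3]
grip_width: 0.0002
grasp_force: 4.1
```

The arm has stalled at the predicted home position (TCP at +23.6). I'll retreat.

{"name": "drive_tool", "arguments": {
  "increments": [
    [[-5,-0.8,0],[0,0,0],0],
    [[-15,-2.5,0],[0,0,0],0],
    [[-20,-3.3,0],[0,0,0],0],
    [[-20,-3.3,5],[0,0,0],0],
    [[-20,-3.3,10],[0,0,0],0],
    [[-20,-3.3,10],[0,0,0],0],
    [[-20,-3.3,10],[0,0,0],0],
    [[0,0,0],[0,0,0],0]
  ]
}}

```text
clock: 10.42
eef_pos: [0.4738, -0.084, 0.2437]
tool_rot: [0.997, 0.082, 0.003, 0.0]
ft_force: [-0.1, -0.0, 0.1]
grip_width: 0.0007
grasp_force: 0.0
```

```bash
python3 - <<'E'
from h import *
look("a5");print(get_obs()["ft_force"],get_obs()["eef_pos"])
c=camera("top");
for d in silhouettes("screwdriver",c)[:1]+silhouettes("case_fan",c)[:1]+silhouettes("hard_drive",c)[:2]: print(d["conf"],d["bbox"])
E
```

```text
0.61 [242.9, 165.3, 267.8, 207.0]
[227 168  41  35 622] (array([ 55.4       , -40.9       , 213.42595157]), 'disc', np.float64(0.02814152042488205))
tcp [-94.7 -30.1] 10.5167
[0.06128034 1.13739752 0.13025656] [ 0.47577228 -0.08376704  0.24202327]
0.59 [231.8, 273.6, 243.3, 276.8]
0.8 [343.4, 166.1, 381.8, 205.4]
0.92 [220.7, 77.3, 290.6, 135.4]
```

View pics/a5.png

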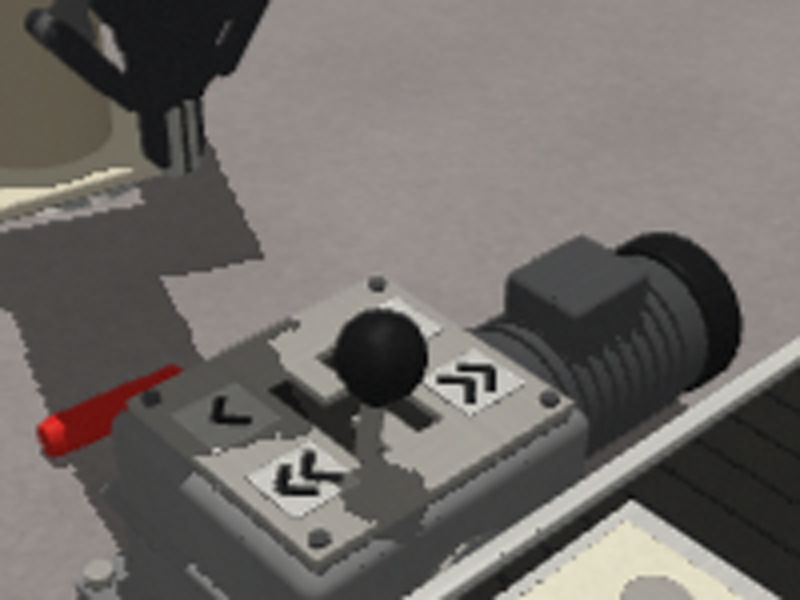

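The knob is at (381,358), against (383,357) predicted for fully home. The hand is clear and nothing else has moved.

```bash
python3 -c "from workcell import *;print(job_done())"
```

```text
the job is handed in; nothing more can be done
None
```

I pushed the lever through neutral into the far-right (two-arrowhead) slot, fully home to within about 1 mm by the camera; contact readings peaked at about 8 N, the hand is clear, and the job is handed in.

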